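# Stack the kitchen tins into two towers

## Task

Tidy the loose steel tins into two upright towers: in the middle of the round black trivet stand the large round tin, put the small round tin inside the rim on top of it, and close that with the knobbed lid; in the middle of the square wooden board stand the large square tin, squared up with the board, and put the small square tin inside the rim on top of it. Leave the tumbler, the pepper mill and the glass jar standing where they are.

Things in the scene. Friction and masses are not known exactly. Their poses are not given: they have to be found in the camera images.
- round_large_mid (a point): Large round steel tin with a flat closed top, loose, standing upright on the counter: 66 mm diameter, 58 mm tall overall. Its top is a flat floor 54 mm above the underside inside a raised rim 4 mm high, 60 mm inner diameter. This point is on its axis, 29 mm above its underside; z up. About 0.13 to 0.25 kg.
- round_small_mid (a point): Small round steel tin, open and empty, loose, upright: 50 mm diameter, 50 mm tall, wall 3 mm (mouth 44 mm inner diameter, inside floor 4 mm above the underside). This point is on its axis, 25 mm above its underside; z up. About 0.06 to 0.13 kg.
- lid_mid (a point): Lid of the small round tin, loose, right way up: a steel disc 50 mm diameter, 4 mm thick, that rests on the tin's rim; under it a plug 36 mm diameter, 5 mm deep, that drops into the mouth; on top a black knob 20 mm diameter, 32 mm tall. This point is on the axis high in the knob, where to grip: 9 mm below its top, 27 mm above the disc's underside, 32 mm above the plug's. z up. 0.03 to 0.06 kg.
- square_large_mid (a point): Large square steel tin with a flat closed top, loose, upright: 66 x 66 mm, 52 mm tall overall. Its top is a flat floor 48 mm above the underside inside a raised rim 4 mm high, 60 x 60 mm inside. This point is at its centre, 26 mm above its underside; x and y along its sides, z up (the four sides are alike). About 0.13 to 0.25 kg.
- square_small_mid (a point): Small square steel tin, closed flat top, loose, upright: 50 x 50 mm, 46 mm tall. This point is at its centre, 23 mm above its underside; x and y along its sides, z up (the four sides are alike). About 0.07 to 0.14 kg.
- trivet_top (a point): Round black trivet, 110 mm diameter, 8 mm thick, fixed to the counter. This point is the middle of its top face; z up.
- board_top (a point): Square dark wooden board, 110 x 110 mm, 10 mm thick, fixed to the counter. This point is the middle of its top face; x and y along its sides, z up.
- tumbler: White ceramic tumbler, no handle, open at the top, 76 mm diameter at the rim, 85 mm tall; stands loose, not to be moved. Origin at the centre of its underside.
- pepper_mill: Turned wooden pepper mill, 52 mm diameter, 95 mm tall; stands loose, not to be moved. Origin at the centre of its underside.
- jar: Amber glass jar with a black cap, 52 mm diameter, 90 mm tall; stands loose, not to be moved. Origin at the centre of its underside.
Things that resemble listed ones, but are neither listed nor needed, are in the scene too. Leave any red look-alike of the part that bears square_small_mid alone.

How it is judged:
By the outcome, as a careful person would: the job done as asked, in the order asked, and still so for the second after the job is handed in, with the robot touching nothing.
It also fails if it takes over 131 s, if anything falls off the work surface, if the arm or the gripper's body presses on something with over 40 N, if the wrist force passes 120 N, or if a joint passes its speed limit or range.

## Robot

A 6-joint arm with a two-finger parallel gripper is mounted at the origin on the work surface. World frame = base frame: x ahead of the robot, y to its left, z up, the work surface at z = 0. Lengths are in mm, angles in rad, forces in N, time in s.
With the tool pointing down it reaches from about 300 to 775 mm from the base axis. Payload 14.6 kg.
Tool frame: the origin (TCP) lies midway between the tips of the shut fingers; the grasp point (between the pads) lies 19 mm behind it; z points along the fingers, y is the line along which they close (so a half turn about z gives the same grasp; the last joint's range is limited). The gripper opens to 94 mm and grips with 3 to 60 N. Pads are 16 mm wide; open, the fingers measure 119 mm over their backs; the gripper's body (75 mm by 177 mm) begins 78 mm behind the grasp point.
Start: joints at [1.269, 0.3, 1.521, -0, 1.321, -0.067], TCP at [127.955, 534.899, 205.446] pointing down, gripper open.
Joint ranges: [-3.03, 3.03], [-0.79, 2.21], [0.23, 2.52], [-1.04, 4.18], [0, 3.07], [-2.55, 2.55]. Speed limits (rad/s): [2.22, 2.22, 2.57, 3.14, 3.14, 3.14].

## Interface

Orientations are given as [roll, pitch, yaw] about the fixed x, y, z axes, in that order (R = Rz(yaw) Ry(pitch) Rx(roll)).
In Python, from cell import manip, camera gives the robot as it stands.
- The arm moves only by the tool move_arm, never from a script. Its arguments are lists of equal length, an entry for each row: "dp": the shift along the world's x, y, z in mm, a list of three; "rotation": the turn, a rotation vector about the world's x, y, z in rad, a list of three; "hand": the opening, from 0 (shut) to 1 (fully open). A call has 1 to 10 rows; each row shifts and turns the commanded pose from where the row before left it; what a row does not reach is not made up. A row lasts 1/8 s, in which the tool goes at most 62.5 mm and 10.7 degrees, less where a joint would pass 70% of its speed; a pose out of reach is approached as far as the arm can. A call with a gripper value outside its range is refused whole. The fingers move at their own pace and stop on an object; "newtons" is the grip in N (left out, the last holds). Time passes only in rows, so rows that do not move let the fingers close. It gives the time, the measured TCP pose, the force, the opening and the grip force at its end, in the units of the state.
- manip.read_state(): the state, without advancing time (a new reading comes with each control period).
- camera(name): name is "scene" or "top"; returns a dict with "image" (420x560x3 uint8, red, green, blue), "fx", "fy", "cx", "cy" (pixels), "R" (3x3) and "t" (3): a world point X has camera coordinates R X + t. Camera axes: x right, y down, z forward; pixel columns grow to the right and rows downward; lengths in mm; the calibration is good to about 2 mm. A picture is of the moment at which its call begins. There is no depth.
- manip.sign_off(): hands the job in; it is judged then, once.
The state is a dict: "clock": time; "joints": joint angles; "qd": joint speeds; "effort": joint torques, N m; "eef_pos": TCP position; "eef_rot": TCP orientation; "wrist_force": force on the tool from outside, world axes, zero at the start; "moment": the same for the moment, N m; "finger_gap": finger opening in mm; "finger_force": force on a finger pad.
Only numpy, scipy, OpenCV 4.12 (cv2) and the standard library are available. Lean on these libraries where they do the work, as an engineer would, in place of code of your own. Each camera call takes 0.05 s, during which the arm holds its last target. There are 200 camera calls.

## Working session

There is one attempt and no reset: what is moved stays moved. The work goes in short steps, Python scripts to look and compute and a tool call to move; the robot and the scene stay as the last step left them, time stands still between calls to the robot, and variables do not carry over. Pictures are saved under pics/ and viewed, at most 15 in all, crops included, and the job is handed in when it is done.

Besides the shell and the picture viewer there is one more tool, called after "Request:" as name(argument=value, ...) on one line, values as JSON. move_arm: Moves the arm, as the interface text tells. Its arguments: {"type":"object","properties":{"dp":{"type":"array","items":{"type":"array","items":{"type":"number"}}},"rotation":{"type":"array","items":{"type":"array","items":{"type":"number"}}},"hand":{"type":"array","items":{"type":"number"}},"newtons":{"type":"number"}},"required":["dp","rotation","hand"]}

```bash
ls; mkdir -p pics
cat > h.py <<'E'
import numpy as np, cv2
from cell import manip, camera
def snap(n,f):
    c=camera(n); cv2.imwrite('pics/'+f, cv2.cvtColor(c['image'],cv2.COLOR_RGB2BGR)); return c
def ray(c,u,v,z):
    R=np.array(c['R']);t=np.array(c['t']); o=-R.T@t
    d=R.T@np.array([(u-c['cx'])/c['fx'],(v-c['cy'])/c['fy'],1]); return o+d*(z-o[2])/d[2]
def proj(c,X):
    p=np.array(c['R'])@np.array(X,float)+np.array(c['t']); return c['fx']*p[0]/p[2]+c['cx'],c['fy']*p[1]/p[2]+c['cy']
E
python3 - <<'E'
from h import *
import pickle
for n in('scene','top'):
    c=snap(n,n+'0.png'); pickle.dump(c,open(n+'0.pkl','wb'))
    print(n,c['fx'],c['cx'],c['cy'],-np.array(c['R']).T@np.array(c['t']),np.round(c['R'],3).tolist())
print(manip.read_state())
E
```

```text
pics
scene 452.15790103113545 284.5699411549188 203.1323395779345 [1552.01816444 -127.79545851  979.29994882] [[0.101, 0.995, -0.019], [0.66, -0.082, -0.746], [-0.744, 0.063, -0.665]]
top 407.7258369895182 276.5520879877197 206.1422253244782 [ 416.49659367  -46.39005849 1040.31198399] [[0.026, -0.999, -0.027], [-0.994, -0.023, -0.107], [0.106, 0.03, -0.994]]
{'clock': 0.1, 'joints': array([ 1.26943003e+00,  3.00436855e-01,  1.52150946e+00,  2.46557786e-05,
        1.32068331e+00, -6.65942816e-02]), 'qd': array([-0.00216471, -0.00089811, -0.00253455, -0.00012958, -0.00069829,
       -0.00199606]), 'effort': array([ 1.70675761e-03, -5.32648838e+01, -3.53282690e+01,  7.09504914e-02,
        2.34832690e-02, -7.85351858e-05]), 'eef_pos': array([127.86748958, 534.69584465, 204.93540816]), 'eef_rot': array([-3.14055958e+00, -9.28340561e-05,  2.90681448e+00]), 'wrist_force': array([ 0.32744053, -0.31503207,  0.07674197]), 'moment': array([0.02619719, 0.00763906, 0.02990947]), 'finger_force': 0.0, 'finger_gap': 94.36368884453653}
```

View pics/top0.png

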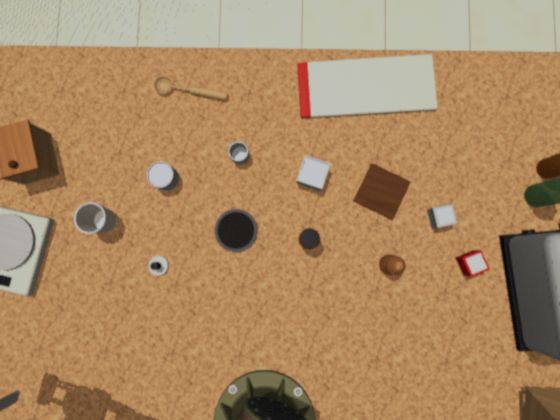

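View pics/scene0.png

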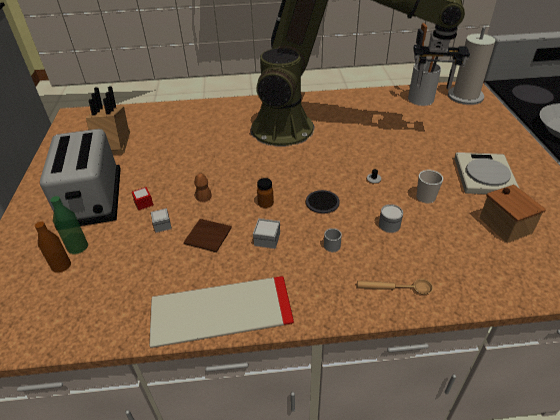

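The top view shows these tins and targets:
- Large round tin (161,175)
- Small open round tin (239,153)
- Lid (158,266)
- Trivet (236,230)
- Large square tin (313,173)
- Board (382,191)
- Small square tin candidates: grey (443,217) and red (474,263). The grey steel one fits; the red one is the look-alike.

The tumbler is at (91,218), the jar at (310,239) and the mill at (392,265).

Run:
```python
from h import *
import pickle
c=pickle.load(open('top0.pkl','rb')); im=c['image']
big=cv2.resize(cv2.cvtColor(im,cv2.COLOR_RGB2BGR)[140:285,135:495],None,fx=2.2,fy=2.2,interpolation=cv2.INTER_CUBIC)
tiles=[]
B=cv2.cvtColor(im,cv2.COLOR_RGB2BGR)
for u,v in[(161,175),(239,153),(158,266),(236,230),(313,173),(382,191),(443,217),(474,263)]:
    tiles.append(cv2.resize(B[v-25:v+25,u-25:u+25],(200,200),interpolation=cv2.INTER_CUBIC))
cv2.imwrite('pics/crop.png',np.vstack([np.hstack(tiles[:4]),np.hstack(tiles[4:])]))
hsv=cv2.cvtColor(im,cv2.COLOR_RGB2HSV)
lowS=((hsv[...,1]<70)).astype('uint8')
dark=((im.max(2)<105)).astype('uint8')
for nm,m,(u,v),z in[('rl',lowS,(161,175),58),('rs',lowS,(239,153),50),('lid',lowS,(158,266),9),('triv',lowS|dark,(236,230),8),('sl',lowS,(313,173),52),('board',dark,(382,191),10),('ss',lowS,(443,217),46)]:
    n,l,s,ct=cv2.connectedComponentsWithStats(m)
    sub=l[v-12:v+12,u-12:u+12]; k=np.bincount(sub[sub>0]).argmax()
    p=np.argwhere(l==k)[:,::-1].astype('float32'); r=cv2.minAreaRect(cv2.convexHull(p))
    print(nm,s[k],ct[k].round(1),r, ray(c,*r[0],z).round(1))
```

```text
rl [147 161  32  29 695] [161.9 175.6] ((161.50001525878906, 176.50001525878906), (31.11269760131836, 26.870054244995117), 45.0) [588.5 268.   58. ]
rs [228 141  21  23 377] [238.4 152.1] ((238.0, 152.0), (22.0, 20.0), 90.0) [655.6  82.4  50. ]
lid [148 255  20  21 321] [157.7 265.3] ((157.5, 265.0), (20.0, 19.0), 90.0) [370.5 281.1   9. ]
triv [ 215  210   42   42 1390] [235.7 230.1] ((235.5, 230.5), (41.0, 41.0), 90.0) [462.4  86.9   8. ]
sl [296 155  34  36 812] [312.9 172.6] ((312.9153747558594, 172.67037963867188), (27.84381866455078, 29.637149810791016), 19.290042877197266) [ 606.9 -104.2   52. ]
board [ 354  165   55   54 1744] [381.5 191.3] ((381.4565734863281, 191.24122619628906), (42.391448974609375, 41.83253860473633), 25.463346481323242) [ 570.9 -280.7   10. ]
ss [428 204  29  24 542] [442.4 215.9] ((442.2647705078125, 216.05885314941406), (21.585670471191406, 25.70877456665039), 75.96376037597656) [ 508.  -418.7   46. ]
```

View pics/crop.png

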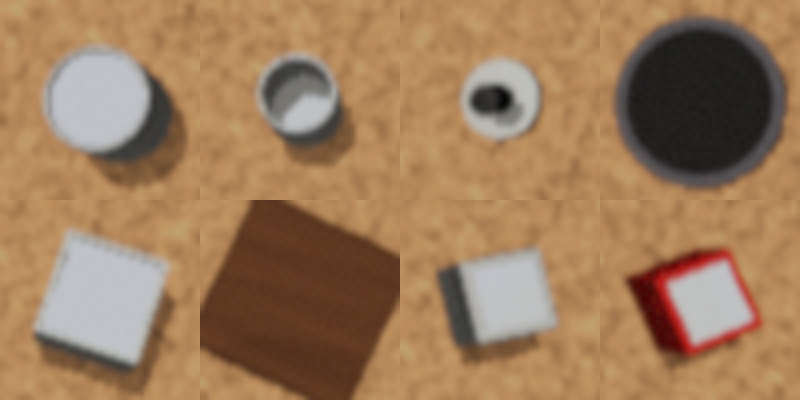

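The enlarged crop confirms the grey steel small square tin at (443,217), with the red one beside it at (474,263). I'll refine the tops using the bright faces only.

Run:
```python
from h import *
import pickle
c=pickle.load(open('top0.pkl','rb')); im=c['image']
S=4
for nm,(u,v),z,kind in[('rl',(161,175),58,'b'),('rs',(239,153),50,'b'),('lid',(158,266),9,'b'),('triv',(236,230),8,'d'),('sl',(313,173),52,'b'),('board',(382,191),10,'w'),('ss',(443,217),46,'b'),('red',(474,263),46,'b')]:
    w=35; p=cv2.resize(im[v-w:v+w,u-w:u+w],None,fx=S,fy=S,interpolation=cv2.INTER_CUBIC)
    hs=cv2.cvtColor(p,cv2.COLOR_RGB2HSV)
    m={'b':(p.min(2)>140),'d':(hs[...,1]<75)|(p.max(2)<100),'w':p.max(2)<125}[kind].astype('uint8')
    cs,_=cv2.findContours(m,cv2.RETR_EXTERNAL,cv2.CHAIN_APPROX_NONE)
    cs=[k for k in cs if abs(cv2.boundingRect(k)[0]+cv2.boundingRect(k)[2]/2-w*S)<60 and abs(cv2.boundingRect(k)[1]+cv2.boundingRect(k)[3]/2-w*S)<60]
    k=cv2.convexHull(max(cs,key=cv2.contourArea)).reshape(-1,2)
    px=(k+.5)/S-.5+[u-w,v-w]
    W=np.array([ray(c,a,b,z)[:2] for a,b in px]).astype('float32')
    r=cv2.minAreaRect(W); (x,y),R=cv2.minEnclosingCircle(W)
    print(nm,'rect',np.round(r[0],1),np.round(r[1],1),round(r[2],1),'circ',round(x,1),round(y,1),round(2*R,1))
s=pickle.load(open('scene0.pkl','rb'))
for nm,X in[('rl',(588,269,58)),('rs',(655,82,50)),('triv',(462,87,8)),('sl',(607,-105,52)),('board',(571,-281,10)),('ss',(505,-420,46)),('lid',(370,281,9))]: print(nm,np.round(proj(s,X),1))
```

```text
rl rect [594.5 273.2] [64.4 64.4] 29.4 circ 594.8 273.5 65.8
rs rect [648.   74.2] [20.8 43.8] 44.8 circ 651.6 77.8 44.3
lid rect [370.3 281.1] [50.1 47.7] 3.1 circ 370.3 280.9 50.3
triv rect [463.9  86.8] [106.8 106.7] 88.4 circ 463.7 86.4 108.2
sl rect [ 610.  -104.4] [67.2 67.1] 72.5 circ 609.9 -104.2 91.5
board rect [ 571.5 -280.6] [110.1 111.3] 64.9 circ 571.2 -280.2 150.5
ss rect [ 510.2 -424.7] [48.9 48.4] 12.7 circ 510.1 -424.3 65.1
red rect [ 397.2 -496.4] [39.1 38.8] 23.7 circ 397.2 -496.7 51.9
rl [389.8 209.4]
rs [332.  232.4]
triv [322.2 199.3]
sl [265.8 225.8]
board [207.5 232.3]
ss [160.8 212.6]
lid [373.8 177. ]
```

Measured sizes match the spec (66, 50, 110, 67, 110 and 49 mm). Setting out for the large round tin.

Request:
move_arm(dp=[[46,-26,0],[46,-26,0],[46,-26,0],[47,-26,0],[47,-26,0],[47,-26,0],[47,-26,0],[47,-26,0],[47,-27,0],[46,-26,0]], rotation=[[0,0,0],[0,0,0],[0,0,0],[0,0,0],[0,0,0],[0,0,0],[0,0,0],[0,0,0],[0,0,0],[0,0,0]], hand=[1,1,1,1,1,1,1,1,1,1])

```text
clock: 1.35
eef_pos: [595.3, 272.7, 205.0]
eef_rot: [-3.141, -0.001, 2.907]
wrist_force: [-0.2, -0.0, -0.9]
finger_gap: 93.8
finger_force: 0.0
```

Request:
move_arm(dp=[[0,0,-30],[0,0,-30],[0,0,-30],[0,0,-15],[0,0,0],[0,0,0]], rotation=[[0,0,0],[0,0,0],[0,0,0],[0,0,0],[0,0,0],[0,0,0]], hand=[1,1,1,1,1,1])

```text
clock: 2.1
eef_pos: [594.5, 274.1, 101.7]
eef_rot: [3.141, 0.001, 2.907]
wrist_force: [-0.1, -0.6, 0.1]
finger_gap: 94.1
finger_force: 0.0
```

Run:
```python
from h import *
c=camera('scene'); B=cv2.cvtColor(c['image'],cv2.COLOR_RGB2BGR)
t=camera('top'); T=cv2.cvtColor(t['image'],cv2.COLOR_RGB2BGR)
cv2.imwrite('pics/a1.png',np.hstack([cv2.resize(B[130:250,330:450],(400,400)),cv2.resize(T[115:235,100:220],(400,400))]))
```

```text
(no output)
```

View pics/a1.png

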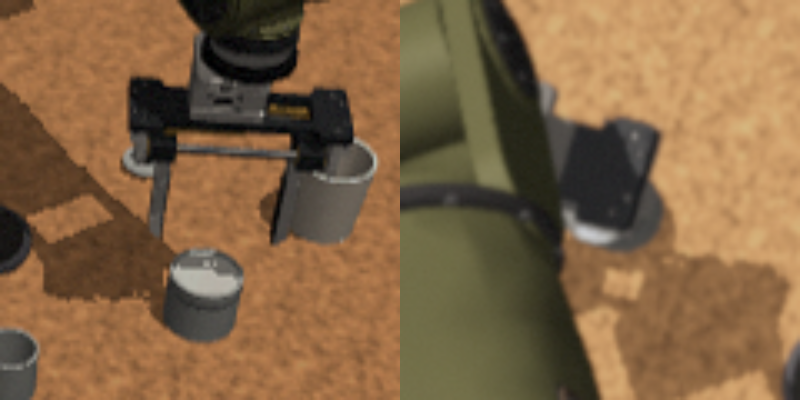

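The left half shows the fingers straddling the large round tin, with tips at crop x≈155 and 280 and the tin top centred at (207,272). I'll check that lateral offset against the calibration.

Run:
```python
from h import *
import pickle
s=pickle.load(open('scene0.pkl','rb'))
def cr(p): return np.round((np.array(p)-[330,130])/.3)
y=np.array([.233,.9725,0])
P=np.array([594.5,274.1,101.7])
print('tips',cr(proj(s,P+y*47)),cr(proj(s,P-y*47)),'outer',cr(proj(s,P+y*59)),cr(proj(s,P-y*59)))
print('tin',cr(proj(s,[594.5,273.3,58])), cr(proj(s,[594.5,273.3,0])))
im=s['image']
for nm,u,v,z in[('rl top',330+207*.3,130+272*.3,58)]: print(nm,ray(s,u,v,z))
```

```text
tips [268. 236.] [159. 228.] outer [283. 237.] [146. 227.]
tin [206. 269.] [197. 315.]
rl top [598.41540279 273.20309528  58.        ]
```

Tin and fingers agree with the calibration to within a few mm, so I'm descending to grasp.

Request:
move_arm(dp=[[0,0,-30],[0,0,-30],[0,0,-20],[0,0,-9],[0,0,0],[0,0,0],[0,0,0],[0,0,0],[0,0,0],[0,0,0]], rotation=[[0,0,0],[0,0,0],[0,0,0],[0,0,0],[0,0,0],[0,0,0],[0,0,0],[0,0,0],[0,0,0],[0,0,0]], hand=[1,1,1,1,1,0.6,0.6,0.5,0.5,0.5], newtons=20)

```text
clock: 3.45
eef_pos: [594.1, 273.9, 11.9]
eef_rot: [3.141, 0.0, 2.907]
wrist_force: [-2.2, -1.7, 4.7]
finger_gap: 65.8
finger_force: 20.0
```

Request:
move_arm(dp=[[0,0,0],[0,0,0],[0,0,15],[0,0,30],[0,0,30],[0,0,30],[0,0,0],[0,0,0]], rotation=[[0,0,0],[0,0,0],[0,0,0],[0,0,0],[0,0,0],[0,0,0],[0,0,0],[0,0,0]], hand=[0.4,0.4,0.4,0.4,0.4,0.4,0.4,0.4])

```text
clock: 4.45
eef_pos: [593.4, 273.7, 115.1]
eef_rot: [-3.141, -0.001, 2.907]
wrist_force: [-0.7, 0.5, -2.3]
finger_gap: 65.8
finger_force: 20.0
```

Request:
move_arm(dp=[[-20,-27,0],[-22,-32,0],[-22,-32,0],[-22,-32,0],[-22,-32,0],[-22,-32,0],[0,0,0],[0,0,-30],[0,0,-25],[0,0,-20]], rotation=[[0,0,0],[0,0,0],[0,0,0],[0,0,0],[0,0,0],[0,0,0],[0,0,0],[0,0,0],[0,0,0],[0,0,0]], hand=[0.4,0.4,0.4,0.4,0.4,0.4,0.4,0.4,0.4,0.4])

```text
clock: 5.7
eef_pos: [463.5, 87.3, 39.6]
eef_rot: [-3.141, -0.002, 2.907]
wrist_force: [0.4, -0.1, -1.7]
finger_gap: 66.1
finger_force: 20.0
```

Run:
```python
from h import *
c=camera('scene'); B=cv2.cvtColor(c['image'],cv2.COLOR_RGB2BGR)
t=camera('top'); T=cv2.cvtColor(t['image'],cv2.COLOR_RGB2BGR)
cv2.imwrite('pics/a2.png',np.hstack([cv2.resize(B[130:250,262:382],(400,400)),cv2.resize(T[170:290,176:296],(400,400))]))
print(manip.read_state()['eef_pos'])
```

```text
[462.64292603  87.15711715  38.94965992]
```

View pics/a2.png

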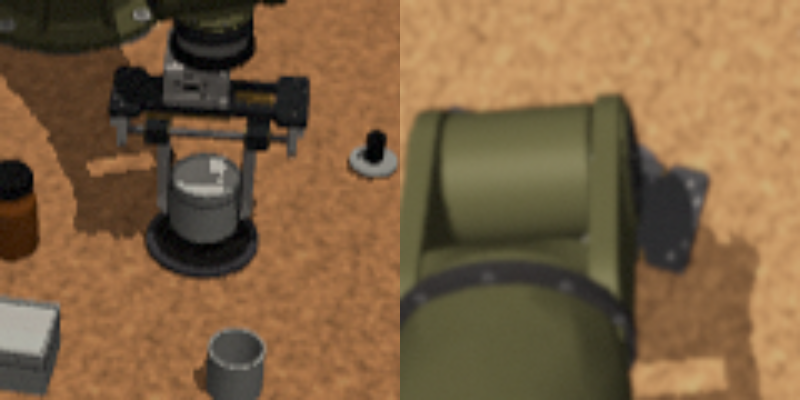

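The tin is held upright over the trivet (tin crop x≈203, trivet ≈201), well centred. Lowering.

Request:
move_arm(dp=[[0,0,-10],[0,0,-7],[0,0,-2],[0,0,0],[0,0,0]], rotation=[[0,0,0],[0,0,0],[0,0,0],[0,0,0],[0,0,0]], hand=[0.4,0.4,0.4,0.4,0.4])

```text
clock: 6.42
eef_pos: [464.1, 86.9, 22.8]
eef_rot: [3.141, 0.0, 2.907]
wrist_force: [0.1, -0.2, -1.4]
finger_gap: 65.7
finger_force: 20.0
```

Request:
move_arm(dp=[[0,0,-2],[0,0,-1],[0,0,0],[0,0,0]], rotation=[[0,0,0],[0,0,0],[0,0,0],[0,0,0]], hand=[0.4,0.4,0.4,0.4])

```text
clock: 6.92
eef_pos: [464.0, 86.9, 19.8]
eef_rot: [-3.142, 0.0, 2.907]
wrist_force: [-3.2, -0.3, 4.0]
finger_gap: 66.1
finger_force: 20.0
```

Request:
move_arm(dp=[[0,0,0],[0,0,0],[0,0,0],[0,0,25],[0,0,40],[0,0,45],[40,0,0],[50,-2,0],[50,-2,0],[54,0,0]], rotation=[[0,0,0],[0,0,0],[0,0,0],[0,0,0],[0,0,0],[0,0,0],[0,0,0],[0,0,0],[0,0,0],[0,0,0]], hand=[0.85,0.95,1,1,1,1,1,1,1,1])

```text
clock: 8.18
eef_pos: [659.5, 82.7, 129.4]
eef_rot: [3.142, 0.0, 2.907]
wrist_force: [-0.6, 0.3, 0.6]
finger_gap: 94.5
finger_force: 0.0
```

Run:
```python
from h import *
print(manip.read_state()['eef_pos'])
t=camera('top'); s=camera('scene'); B=cv2.cvtColor(s['image'],cv2.COLOR_RGB2BGR);T=cv2.cvtColor(t['image'],cv2.COLOR_RGB2BGR)
cv2.imwrite('pics/a3.png',np.hstack([cv2.resize(B[160:280,262:382],(400,400)),cv2.resize(T[110:260,166:316],(400,400))]))
for X in([657.8,82.6,50],[463.7,86.6,66]): print((np.array(proj(s,X))-[262,160])/.3,(np.array(proj(t,X))-[166,110])/.375)
```

```text
[659.4545393   82.72136317 129.40540663]
[234.48308984 243.7137104 ] [191.83181052 109.68608055]
[202.77730776  86.38767027] [177.48455902 316.8524683 ]
```

View pics/a3.png

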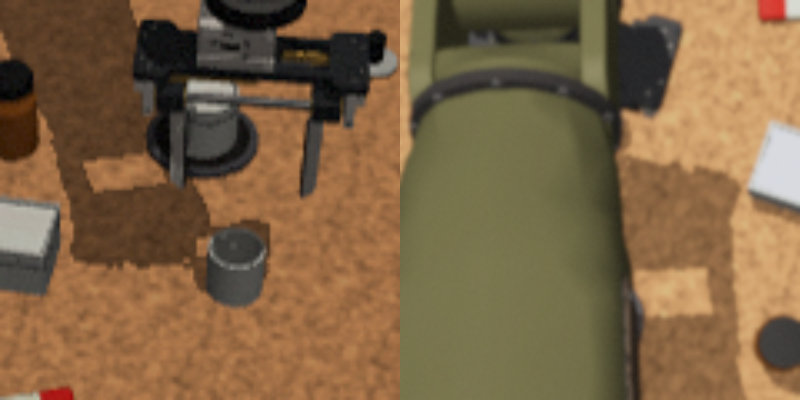

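The small round tin's mouth is at crop (236,246) against a predicted (234,244). The large tin stands on the trivet. Grasping.

Request:
move_arm(dp=[[0,0,-40],[0,0,-40],[0,0,-25],[0,0,-8],[0,0,0],[0,0,0],[0,0,0],[0,0,0],[0,0,0],[0,0,0]], rotation=[[0,0,0],[0,0,0],[0,0,0],[0,0,0],[0,0,0],[0,0,0],[0,0,0],[0,0,0],[0,0,0],[0,0,0]], hand=[1,1,1,1,0.75,0.6,0.5,0.4,0.3,0.3], newtons=15)

```text
clock: 9.52
eef_pos: [658.1, 82.9, 16.7]
eef_rot: [3.141, 0.0, 2.907]
wrist_force: [-1.0, -0.4, 2.9]
finger_gap: 50.4
finger_force: 15.0
```

Request:
move_arm(dp=[[0,0,0],[0,0,0],[0,0,20],[0,0,40],[0,0,40],[0,0,20],[0,0,0]], rotation=[[0,0,0],[0,0,0],[0,0,0],[0,0,0],[0,0,0],[0,0,0],[0,0,0]], hand=[0.3,0.3,0.3,0.3,0.3,0.3,0.3])

```text
clock: 10.4
eef_pos: [658.4, 82.9, 137.7]
eef_rot: [3.141, 0.002, 2.907]
wrist_force: [1.0, 0.4, -1.3]
finger_gap: 50.5
finger_force: 15.0
```

Run:
```python
from h import *
import pickle
p=manip.read_state()['eef_pos'];print(p)
s=camera('scene');t=camera('top');B=cv2.cvtColor(s['image'],cv2.COLOR_RGB2BGR)
C=np.array([463.7,86.6,66])
cr=lambda X:np.round((np.array(proj(s,X))-[262,130])/.2,1)
cv2.imwrite('pics/a4.png',cv2.resize(B[130:250,262:382],(600,600),interpolation=cv2.INTER_CUBIC))
print('rs mouth pred',cr(p+[0,0,34]),'rs bottom',cr(p-[0,0,16]),'rl top pred',cr(C))
```

```text
[658.3838601   82.93080439 137.69551553]
rs mouth pred [364.  357.3] rs bottom [359.1 425.1] rl top pred [304.2 279.6]
```

View pics/a4.png

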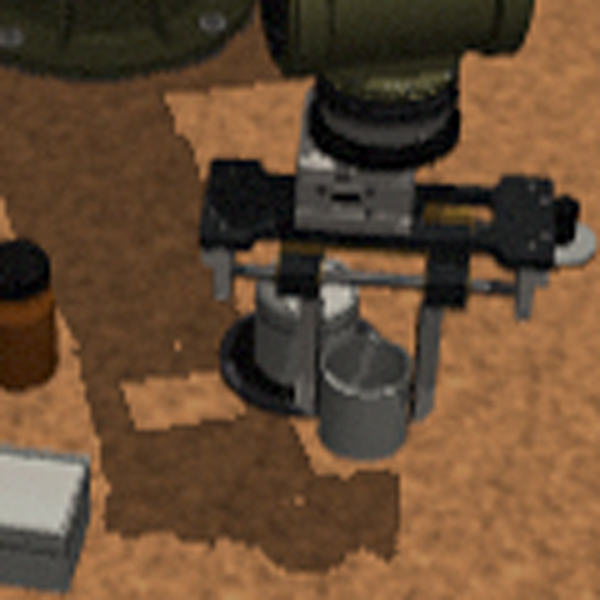

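The small tin is held upright, with its mouth at crop (365,364) against a predicted (364,357). Moving it to hover over the large tin.

Request:
move_arm(dp=[[-44,0,0],[-50,2,0],[-50,2,0],[-50,0,0],[0,0,-20],[0,0,-18],[0,0,0],[0,0,0]], rotation=[[0,0,0],[0,0,0],[0,0,0],[0,0,0],[0,0,0],[0,0,0],[0,0,0],[0,0,0]], hand=[0.3,0.3,0.3,0.3,0.3,0.3,0.3,0.3])

```text
clock: 11.5
eef_pos: [463.9, 86.9, 98.4]
eef_rot: [-3.141, -0.001, 2.907]
wrist_force: [0.6, 0.0, -0.1]
finger_gap: 50.7
finger_force: 15.0
```

Run:
```python
from h import *
p=manip.read_state()['eef_pos'];print(p)
s=camera('scene');B=cv2.cvtColor(s['image'],cv2.COLOR_RGB2BGR)
cr=lambda X:np.round((np.array(proj(s,X))-[282,130])/.133,1)
cv2.imwrite('pics/a5.png',cv2.resize(B[130:210,282:362],(600,600),interpolation=cv2.INTER_CUBIC))
print('mouth',cr(p+[0,0,34]),'rs bottom',cr(p-[0,0,16]),'rs bot front',cr(p+[25,0,-16]),'rl rim',cr([463.7,86.6,66]),'rim front',cr([463.7+33,86.6,66]),'triv',cr([463.7,86.6,8]), cr([463.7+55,86.6,8]))
```

```text
[463.93116994  86.8699068   98.37868796]
mouth [313.8 295.1] rs bottom [309.2 390.5] rs bot front [319.2 428.4] rl rim [307.  420.4] rim front [320.1 470.9] triv [302.1 524. ] [323.4 609.7]
```

View pics/a5.png

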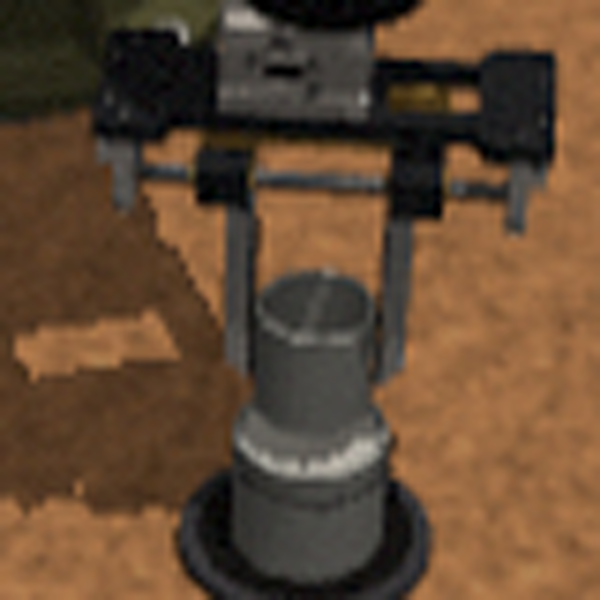

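Relative to the prediction, the small tin is only about 1 mm off the large tin (rim centre crop x≈312, mouth ≈315, both shifted alike vertically). That fits well inside the 5 mm clearance, so I'm lowering.

Request:
move_arm(dp=[[0,1,-10],[0,0,-6],[0,0,-2],[0,0,0],[0,0,0],[0,0,0]], rotation=[[0,0,0],[0,0,0],[0,0,0],[0,0,0],[0,0,0],[0,0,0]], hand=[0.3,0.3,0.3,0.3,0.3,0.3])

```text
clock: 12.3
eef_pos: [464.0, 87.9, 80.6]
eef_rot: [3.141, 0.0, 2.907]
wrist_force: [0.9, 0.7, -0.6]
finger_gap: 50.2
finger_force: 15.0
```

Request:
move_arm(dp=[[0,0,-1],[0,0,-1],[0,0,0],[0,0,0]], rotation=[[0,0,0],[0,0,0],[0,0,0],[0,0,0]], hand=[0.3,0.3,0.3,0.3])

```text
clock: 12.8
eef_pos: [464.0, 87.9, 78.6]
eef_rot: [3.142, 0.0, 2.907]
wrist_force: [-2.6, -0.6, 5.1]
finger_gap: 50.2
finger_force: 15.0
```

Seated at the floor height (78.6, expected 78.7). Releasing and moving over the lid.

Request:
move_arm(dp=[[0,0,0],[0,0,0],[0,0,0],[0,0,25],[0,0,30],[-18,37,0],[-19,39,0],[-19,39,0],[-19,39,0],[-19,39,0]], rotation=[[0,0,0],[0,0,0],[0,0,0],[0,0,0],[0,0,0],[0,0,0],[0,0,0],[0,0,0],[0,0,0],[0,0,0]], hand=[0.7,0.75,0.75,0.75,0.75,0.75,0.75,0.75,0.75,0.75])

```text
clock: 14.05
eef_pos: [369.2, 282.1, 133.5]
eef_rot: [3.141, 0.0, 2.907]
wrist_force: [0.8, 0.2, -0.2]
finger_gap: 70.6
finger_force: 0.0
```

Run:
```python
from h import *
p=manip.read_state()['eef_pos'];print(p)
s=camera('scene');B=cv2.cvtColor(s['image'],cv2.COLOR_RGB2BGR)
t=camera('top');T=cv2.cvtColor(t['image'],cv2.COLOR_RGB2BGR)
cr=lambda X:np.round((np.array(proj(s,X))-[292,110])/.25,1)
ct=lambda X:np.round((np.array(proj(t,X))-[136,190])/.25,1)
cv2.imwrite('pics/a6.png',np.hstack([cv2.resize(B[110:210,292:392],(400,400),interpolation=cv2.INTER_CUBIC),cv2.resize(T[190:290,136:236],(400,400),interpolation=cv2.INTER_CUBIC)]))
for X in ([370.3,281,9],[370.3,281,41],[464,87.3,112],[464,87,66]):print(cr(X),ct(X))
```

```text
[369.20613984 282.0956303  133.48692349]
[327.4 268.1] [ 86.1 300.3]
[331.6 238.4] [ 69.5 302.2]
[126.5 258. ] [374.2 150.6]
[123.9 303.9] [385.6 154.8]
```

View pics/a6.png

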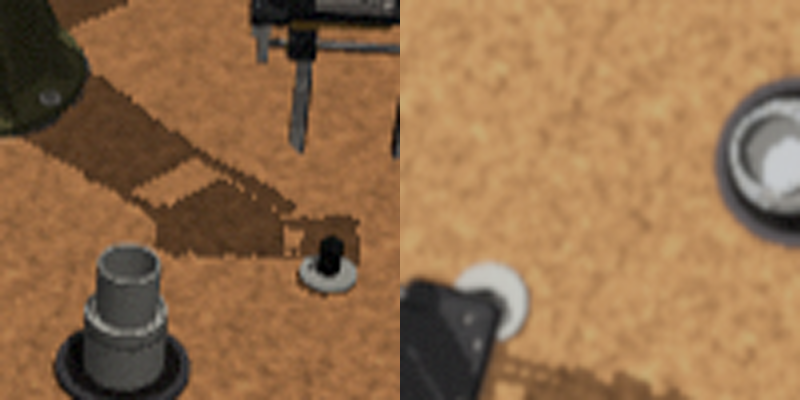

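The small tin sits inside the rim (crop mouth (129,262)). The lid disc is at (328,270) against a predicted (327,268). Gripping the knob.

Request:
move_arm(dp=[[1,-1,-40],[0,0,-40],[0,0,-25],[0,0,-14],[0,0,0],[0,0,0],[0,0,0],[0,0,0],[0,0,0],[0,0,0]], rotation=[[0,0,0],[0,0,0],[0,0,0],[0,0,0],[0,0,0],[0,0,0],[0,0,0],[0,0,0],[0,0,0],[0,0,0]], hand=[0.75,0.75,0.75,0.75,0.5,0.3,0.15,0.05,0.05,0.05], newtons=10)

```text
clock: 15.4
eef_pos: [371.0, 280.0, 14.6]
eef_rot: [3.141, 0.0, 2.907]
wrist_force: [-0.1, -0.0, 2.0]
finger_gap: 19.6
finger_force: 10.0
```

Request:
move_arm(dp=[[0,0,0],[0,0,0],[0,0,20],[0,0,45],[0,0,50],[0,0,25],[0,0,0]], rotation=[[0,0,0],[0,0,0],[0,0,0],[0,0,0],[0,0,0],[0,0,0],[0,0,0]], hand=[0.05,0.05,0.05,0.05,0.05,0.05,0.05])

```text
clock: 16.27
eef_pos: [371.5, 280.2, 155.6]
eef_rot: [3.139, 0.002, 2.907]
wrist_force: [-0.1, 0.5, -2.4]
finger_gap: 19.6
finger_force: 10.0
```

Request:
move_arm(dp=[[18,-37,0],[19,-39,0],[19,-39,0],[19,-39,0],[18,-38,0],[0,0,0],[0,0,-10],[0,0,0],[0,0,0]], rotation=[[0,0,0],[0,0,0],[0,0,0],[0,0,0],[0,0,0],[0,0,0],[0,0,0],[0,0,0],[0,0,0]], hand=[0.05,0.05,0.05,0.05,0.05,0.05,0.05,0.05,0.05])

```text
clock: 17.4
eef_pos: [463.7, 88.6, 144.2]
eef_rot: [-3.141, -0.0, 2.908]
wrist_force: [0.1, 0.3, 0.2]
finger_gap: 19.8
finger_force: 10.0
```

Run:
```python
from h import *
p=manip.read_state()['eef_pos'];print(p)
s=camera('scene');B=cv2.cvtColor(s['image'],cv2.COLOR_RGB2BGR)
cr=lambda X:np.round((np.array(proj(s,X))-[282,120])/.133,1)
cv2.imwrite('pics/a7.png',cv2.resize(B[120:200,282:362],(600,600),interpolation=cv2.INTER_CUBIC))
print('disc top',cr(p-[0,0,5.6]),'mouth',cr([464,87.6,112]),'rim',cr([464,87,66]))
```

```text
[463.66321659  88.58725707 144.24039983]
disc top [318.4 357.3] mouth [313.7 409.7] rim [308.1 496. ]
```

View pics/a7.png

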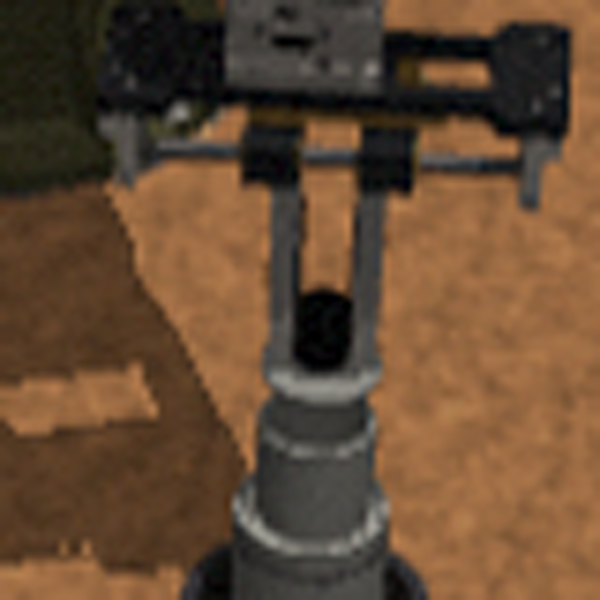

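Lid disc centre is at crop x≈323 and the tin mouth at ≈317. Allowing for perspective, the lid sits about 2 mm back (−x) and 0.7 mm toward +y. I'll correct that and lower.

Request:
move_arm(dp=[[2,-0.7,-5],[0,0,-8],[0,0,-4],[0,0,-2],[0,0,-1],[0,0,0],[0,0,0]], rotation=[[0,0,0],[0,0,0],[0,0,0],[0,0,0],[0,0,0],[0,0,0],[0,0,0]], hand=[0.05,0.05,0.05,0.05,0.05,0.05,0.05])

```text
clock: 18.32
eef_pos: [466.0, 87.2, 124.6]
eef_rot: [3.142, 0.0, 2.907]
wrist_force: [-0.3, -1.3, -0.1]
finger_gap: 19.6
finger_force: 10.0
```

Request:
move_arm(dp=[[0,0,-1],[0,0,-1],[0,0,-1],[0,0,0],[0,0,0]], rotation=[[0,0,0],[0,0,0],[0,0,0],[0,0,0],[0,0,0]], hand=[0.05,0.05,0.05,0.05,0.05])

```text
clock: 18.95
eef_pos: [466.0, 87.2, 121.6]
eef_rot: [3.142, 0.0, 2.907]
wrist_force: [-0.7, -0.1, 2.4]
finger_gap: 19.7
finger_force: 10.0
```

Seated at 121.6, as expected. Releasing and going to the large square tin, turning the tool −4° to its sides.

Request:
move_arm(dp=[[0,0,0],[0,0,0],[0,0,20],[0,0,40],[24,-31,0],[30,-40,0],[30,-40,0],[30,-40,0],[30,-40,-30],[0,0,-45]], rotation=[[0,0,0],[0,0,0],[0,0,0],[0,0,0],[0,0,-0.035],[0,0,-0.035],[0,0,0],[0,0,0],[0,0,0],[0,0,0]], hand=[0.45,0.5,0.5,0.5,1,1,1,1,1,1])

```text
clock: 20.2
eef_pos: [611.4, -106.5, 105.6]
eef_rot: [-3.142, 0.002, 2.834]
wrist_force: [-0.4, 0.5, -1.3]
finger_gap: 94.0
finger_force: 0.0
```

Run:
```python
from h import *
p=manip.read_state();print(p['eef_pos'],p['eef_rot'])
s=camera('scene');B=cv2.cvtColor(s['image'],cv2.COLOR_RGB2BGR)
t=camera('top');T=cv2.cvtColor(t['image'],cv2.COLOR_RGB2BGR)
cr=lambda X:np.round((np.array(proj(s,X))-[225,140])/.3,1)
cv2.imwrite('pics/a8.png',np.hstack([cv2.resize(B[140:260,225:345],(400,400),interpolation=cv2.INTER_CUBIC),cv2.resize(T[120:270,210:360],(400,400),interpolation=cv2.INTER_CUBIC)]))
print('tower mouth',cr([464,87.6,112]),'sl top',cr([610,-104.4,52]))
```

```text
[ 611.37070413 -106.51587993  105.57618227] [-3.14155401e+00  2.12010427e-03  2.83404317e+00]
tower mouth [329.1 115. ] sl top [137.  288.3]
```

View pics/a8.png

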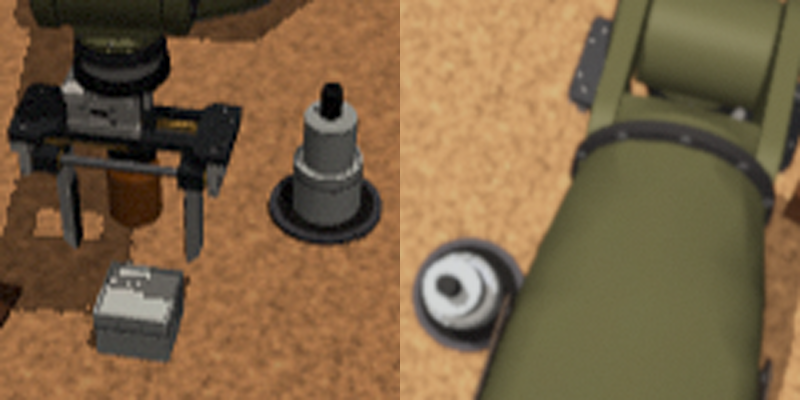

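The round tower is complete with the lid on. The square tin's top is at crop (139,292) against a predicted (137,288). Grasping it.

Request:
move_arm(dp=[[-1,2,-35],[0,0,-35],[0,0,-15],[0,0,-8],[0,0,0],[0,0,0],[0,0,0],[0,0,0],[0,0,0],[0,0,0]], rotation=[[0,0,0],[0,0,0],[0,0,0],[0,0,0],[0,0,0],[0,0,0],[0,0,0],[0,0,0],[0,0,0],[0,0,0]], hand=[1,1,1,1,0.85,0.7,0.6,0.5,0.4,0.4], newtons=20)

```text
clock: 21.55
eef_pos: [609.3, -102.0, 14.3]
eef_rot: [-3.141, 0.001, 2.837]
wrist_force: [-1.1, -0.3, 6.3]
finger_gap: 65.9
finger_force: 20.0
```

Request:
move_arm(dp=[[0,0,0],[0,0,0],[0,0,15],[0,0,30],[0,0,15],[0,0,0]], rotation=[[0,0,0],[0,0,0],[0,0,0],[0,0,0],[0,0,0],[0,0,0]], hand=[0.4,0.4,0.4,0.4,0.4,0.4])

```text
clock: 22.3
eef_pos: [609.4, -101.9, 74.6]
eef_rot: [3.141, 0.002, 2.837]
wrist_force: [-0.9, 0.2, -1.9]
finger_gap: 65.7
finger_force: 20.0
```

Request:
move_arm(dp=[[-7,-30,0],[-8,-37,0],[-8,-37,0],[-8,-37,0],[-8,-37,0],[0,0,0],[0,0,-15],[0,0,-15],[0,0,0],[0,0,0]], rotation=[[0,0,-0.03],[0,0,-0.035],[0,0,-0.035],[0,0,-0.034],[0,0,0],[0,0,0],[0,0,0],[0,0,0],[0,0,0],[0,0,0]], hand=[0.4,0.4,0.4,0.4,0.4,0.4,0.4,0.4,0.4,0.4])

```text
clock: 23.55
eef_pos: [570.2, -279.4, 43.5]
eef_rot: [3.142, 0.0, 2.703]
wrist_force: [-0.2, -0.6, -1.2]
finger_gap: 65.8
finger_force: 20.0
```

Run:
```python
from h import *
p=manip.read_state();print(p['eef_pos'],p['eef_rot'])
s=camera('scene');B=cv2.cvtColor(s['image'],cv2.COLOR_RGB2BGR)
cr=lambda X:np.round((np.array(proj(s,X))-[162,160])/.15,1)
cv2.imwrite('pics/a9.png',cv2.resize(B[160:250,162:252],(600,600),interpolation=cv2.INTER_CUBIC))
def sq(c,h,a): 
    a=np.radians(a); return [cr(np.array(c)+[h*1.4142*np.cos(a+k*np.pi/2+np.pi/4),h*1.4142*np.sin(a+k*np.pi/2+np.pi/4),0]).tolist() for k in range(4)]
q=p['eef_pos']+[1.26,-.59,0]
print('top',sq(q+[0,0,38],33,64.9),'bot',sq(q-[0,0,14],33,64.9),'board',sq([571.4,-280.4,10],55,64.9),sep='\n')
```

```text
[ 570.2174842  -279.4443691    43.50274929] [3.14159241e+00 1.01353015e-04 2.70337443e+00]
top
[[384.9, 335.0], [251.2, 304.0], [180.6, 401.2], [318.2, 434.6]]
bot
[[398.0, 419.5], [267.5, 388.2], [199.3, 485.8], [333.5, 519.4]]
board
[[465.7, 428.5], [252.1, 377.4], [137.8, 539.1], [361.6, 596.7]]
```

View pics/a9.png

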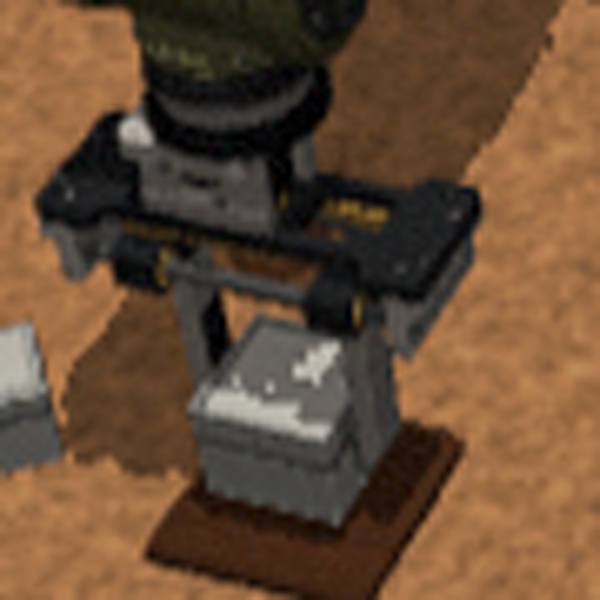

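The tin is parallel to the board and centred within about 1–2 mm (front-bottom corner (338,526) against a predicted (333,519), and board corners offset alike). I'll nudge it 1 mm in x and lower.

Request:
move_arm(dp=[[1,-0.3,-9],[0,0,-6],[0,0,-2],[0,0,-1],[0,0,0],[0,0,0]], rotation=[[0,0,0],[0,0,0],[0,0,0],[0,0,0],[0,0,0],[0,0,0]], hand=[0.4,0.4,0.4,0.4,0.4,0.4])

```text
clock: 24.35
eef_pos: [571.1, -280.2, 25.7]
eef_rot: [3.142, 0.0, 2.703]
wrist_force: [0.4, 0.3, -1.4]
finger_gap: 66.0
finger_force: 20.0
```

Request:
move_arm(dp=[[0,0,-1],[0,0,-0.7],[0,0,0],[0,0,0]], rotation=[[0,0,0],[0,0,0],[0,0,0],[0,0,0]], hand=[0.4,0.4,0.4,0.4])

```text
clock: 24.85
eef_pos: [571.0, -280.1, 24.3]
eef_rot: [-3.142, 0.0, 2.703]
wrist_force: [-4.4, 1.1, 5.2]
finger_gap: 65.7
finger_force: 20.0
```

Request:
move_arm(dp=[[0,0,0],[0,0,0],[0,0,0],[0,0,25],[0,0,40],[0,0,25],[-10,-24,0],[-17,-40,0],[-17,-40,0],[-17,-40,0]], rotation=[[0,0,0],[0,0,0],[0,0,0],[0,0,0],[0,0,0],[0,0,-0.11],[0,0,-0.15],[0,0,-0.15],[0,0,-0.15],[0,0,-0.15]], hand=[0.85,0.95,1,1,1,1,1,1,1,1])

```text
clock: 26.1
eef_pos: [509.3, -425.3, 113.7]
eef_rot: [3.142, 0.0, 1.988]
wrist_force: [0.3, 0.8, 0.1]
finger_gap: 94.0
finger_force: 0.0
```

Request:
move_arm(dp=[[0,0,0],[0,0,0],[0,0,0]], rotation=[[0,0,-0.1],[0,0,-0.1],[0,0,0]], hand=[1,1,1])

```text
clock: 26.48
eef_pos: [509.9, -424.2, 113.6]
eef_rot: [-3.142, -0.0, 1.793]
wrist_force: [-0.8, -0.2, 0.1]
finger_gap: 93.7
finger_force: 0.0
```

Run:
```python
from h import *
p=manip.read_state();print(p['eef_pos'],p['eef_rot'])
s=camera('scene');B=cv2.cvtColor(s['image'],cv2.COLOR_RGB2BGR)
t=camera('top');T=cv2.cvtColor(t['image'],cv2.COLOR_RGB2BGR)
cr=lambda X:np.round((np.array(proj(s,X))-[120,150])/.3,1)
ct=lambda X:np.round((np.array(proj(t,X))-[335,145])/.3,1)
cv2.imwrite('pics/b1.png',np.hstack([cv2.resize(B[150:270,120:240],(400,400),interpolation=cv2.INTER_CUBIC),cv2.resize(T[145:265,335:455],(400,400),interpolation=cv2.INTER_CUBIC)]))
print('ss top',cr([510.2,-424.7,46]),'sl top',cr([571.4,-280.4,62]),ct([571.4,-280.4,62]))
# board and tin in top view
im=t['image'];w=35;u,v=382,191;S=4
q=cv2.resize(im[v-w:v+w,u-w:u+w],None,fx=S,fy=S,interpolation=cv2.INTER_CUBIC)
cs,_=cv2.findContours((q.min(2)>140).astype('uint8'),0,1)
for k in cs:
    if cv2.contourArea(k)>1500:
        px=(k.reshape(-1,2)+.5)/S-.5+[u-w,v-w]
        W=np.array([ray(t,a,b,62)[:2] for a,b in px]).astype('float32'); print(cv2.minAreaRect(W))
```

```text
[ 509.88778804 -424.15142643  113.63443164] [-3.14150378e+00 -9.99868106e-05  1.79328481e+00]
ss top [130.1 213.1] sl top [284.5 233.3] [170.8 143.1]
((571.7852783203125, -279.4410705566406), (66.32684326171875, 66.56358337402344), 64.747802734375)
```

View pics/b1.png

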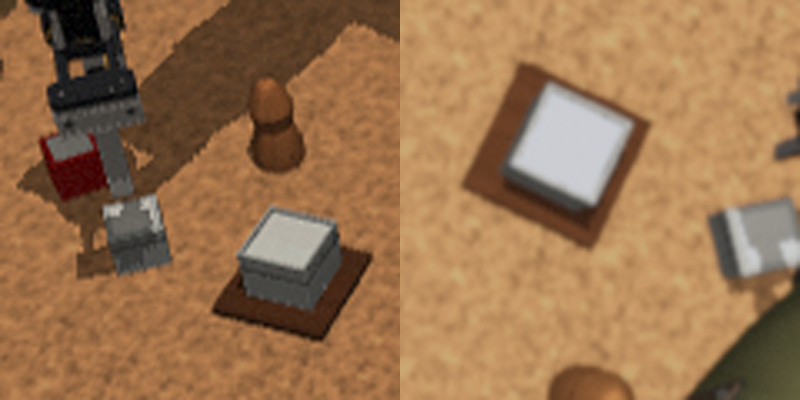

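The large square tin sits centred and squared on the board (measured 571.8, −279.4 at 64.7°). The grey small tin is at crop (135,216) between the fingers, and the red one at (75,165) is clear. Grasping the grey one.

Request:
move_arm(dp=[[0,0,-35],[0,0,-35],[0,0,-20],[0,0,-12],[0,0,0],[0,0,0],[0,0,0],[0,0,0],[0,0,0],[0,0,0]], rotation=[[0,0,0],[0,0,0],[0,0,0],[0,0,0],[0,0,0],[0,0,0],[0,0,0],[0,0,0],[0,0,0],[0,0,0]], hand=[1,1,1,1,0.75,0.6,0.5,0.4,0.3,0.3], newtons=15)

```text
clock: 27.82
eef_pos: [510.0, -424.2, 12.0]
eef_rot: [3.141, 0.0, 1.793]
wrist_force: [0.2, 2.2, 2.6]
finger_gap: 49.8
finger_force: 15.0
```

Request:
move_arm(dp=[[0,0,0],[0,0,0],[0,0,20],[0,0,40],[0,0,35],[0,0,20],[0,0,0]], rotation=[[0,0,0],[0,0,0],[0,0,0],[0,0,0],[0,0,0],[0,0,0],[0,0,0]], hand=[0.3,0.3,0.3,0.3,0.3,0.3,0.3])

```text
clock: 28.7
eef_pos: [510.3, -424.4, 128.1]
eef_rot: [3.14, 0.002, 1.793]
wrist_force: [0.3, 0.4, -1.1]
finger_gap: 50.1
finger_force: 15.0
```

Request:
move_arm(dp=[[11,25,0],[13,30,0],[13,30,0],[13,30,0],[11,30,0],[0,0,-15],[0,0,-15],[0,0,-8],[0,0,0],[0,0,0]], rotation=[[0,0,-0.11],[0,0,-0.11],[0,0,-0.11],[0,0,-0.11],[0,0,-0.11],[0,0,-0.112],[0,0,0],[0,0,0],[0,0,0],[0,0,0]], hand=[0.3,0.3,0.3,0.3,0.3,0.3,0.3,0.3,0.3,0.3])

```text
clock: 29.95
eef_pos: [571.0, -279.4, 89.1]
eef_rot: [3.141, 0.0, 1.131]
wrist_force: [0.4, -0.2, -0.8]
finger_gap: 50.1
finger_force: 15.0
```

Run:
```python
from h import *
p=manip.read_state();print(p['eef_pos'],p['eef_rot'])
s=camera('scene');B=cv2.cvtColor(s['image'],cv2.COLOR_RGB2BGR)
cr=lambda X:np.round((np.array(proj(s,X))-[162,150])/.15,1)
cv2.imwrite('pics/b2.png',cv2.resize(B[150:240,162:252],(600,600),interpolation=cv2.INTER_CUBIC))
def sq(c,h,a): 
    a=np.radians(a); return [cr(np.array(c)+[h*1.4142*np.cos(a+k*np.pi/2+np.pi/4),h*1.4142*np.sin(a+k*np.pi/2+np.pi/4),0]).tolist() for k in range(4)]
q=p['eef_pos']
print('top',sq(q+[0,0,34],25,64.8),'bot',sq(q-[0,0,12],25,64.8),'rim',sq([571.7,-279.6,62],33,64.8),sep='\n')
```

```text
[ 571.04707311 -279.44438871   89.13604587] [3.14099237e+00 5.57862681e-05 1.13111236e+00]
top
[[350.4, 338.0], [246.9, 314.4], [192.1, 387.8], [298.0, 412.9]]
bot
[[363.2, 416.1], [261.8, 392.3], [208.8, 466.1], [312.3, 491.3]]
rim
[[390.9, 434.2], [258.5, 402.9], [188.7, 500.3], [324.8, 534.0]]
```

View pics/b2.png

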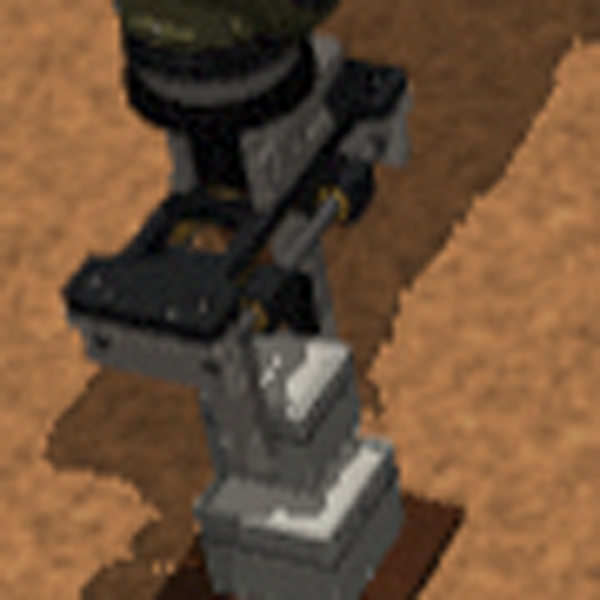

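The small tin is parallel to the large one and centred on it (right top corner +5,+10 px from prediction, rim corner +6,+9 likewise). Lowering.

Request:
move_arm(dp=[[0.4,0,-8],[0,0,-6],[0,0,-2],[0,0,-1],[0,0,0],[0,0,0]], rotation=[[0,0,0],[0,0,0],[0,0,0],[0,0,0],[0,0,0],[0,0,0]], hand=[0.3,0.3,0.3,0.3,0.3,0.3])

```text
clock: 30.75
eef_pos: [571.4, -279.1, 71.9]
eef_rot: [3.141, 0.0, 1.131]
wrist_force: [0.4, -0.6, -1.0]
finger_gap: 49.7
finger_force: 15.0
```

Request:
move_arm(dp=[[0,0,-1],[0,0,-1],[0,0,0],[0,0,0]], rotation=[[0,0,0],[0,0,0],[0,0,0],[0,0,0]], hand=[0.3,0.3,0.3,0.3])

```text
clock: 31.25
eef_pos: [571.4, -279.2, 70.0]
eef_rot: [3.141, 0.0, 1.131]
wrist_force: [-1.8, -0.2, 3.2]
finger_gap: 49.8
finger_force: 15.0
```

Seated at 70.0, as expected. Releasing, lifting and backing away for the final check.

Request:
move_arm(dp=[[0,0,0],[0,0,0],[0,0,0],[0,0,20],[0,0,40],[0,0,40],[-40,-20,20],[-40,-20,0],[-40,-20,0],[-40,-20,0]], rotation=[[0,0,0],[0,0,0],[0,0,0],[0,0,0],[0,0,0],[0,0,0],[0,0,0],[0,0,0],[0,0,0],[0,0,0]], hand=[0.65,0.7,0.75,0.75,0.75,0.75,0.75,0.75,0.75,0.75])

```text
clock: 32.5
eef_pos: [410.2, -359.7, 191.4]
eef_rot: [3.14, 0.001, 1.131]
wrist_force: [-0.6, 0.1, -0.3]
finger_gap: 70.4
finger_force: 0.0
```

Run:
```python
from h import *
print(manip.read_state()['eef_pos'])
s=camera('scene');t=camera('top');B=cv2.cvtColor(s['image'],cv2.COLOR_RGB2BGR);T=cv2.cvtColor(t['image'],cv2.COLOR_RGB2BGR)
cv2.imwrite('pics/b3.png',np.vstack([cv2.resize(B[140:260,170:410],(600,300),interpolation=cv2.INTER_CUBIC),cv2.resize(T[150:270,190:430],(600,300),interpolation=cv2.INTER_CUBIC)]))
```

```text
[ 410.18380123 -359.67238307  191.35792368]
```

View pics/b3.png

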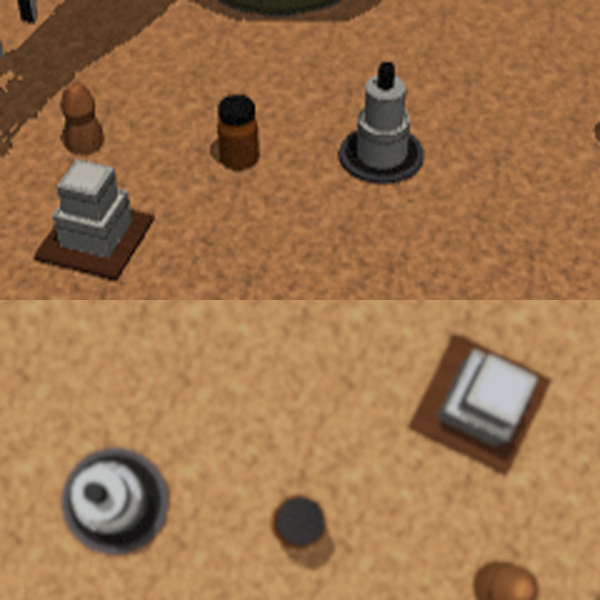

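Both towers stand upright and centred: the round one at crop (385,120) with its lid on, the square one at (90,205) squared to the board. The jar and mill are standing where they were. Handing in.

```bash
python3 -c "
from cell import manip
print(manip.sign_off())"
```

```text
the job is handed in; nothing more can be done
None
```

I built both towers and handed the job in at about 33 s: the lidded round tower stands on the trivet and the square one, squared up, on the board; I never touched the tumbler, mill, jar or red look-alike.

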